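Make up the window-port kit and the feedthrough-port kit

ROBOT

A 6-joint arm with a two-finger parallel gripper is mounted at the origin on a cart in front of the work surface, level with it; the furniture and walls round the work are solid. World frame = base frame: x ahead of the robot, y to its left, z up, the work surface at z = 0. Lengths are in mm, angles in degrees, forces in N, time in s.
With the tool pointing down it reaches from about 300 to 850 mm from the base axis. Payload 4.2 kg.
Tool frame: the origin (TCP) lies at the very end of the fingers, on their centre line; the grasp point (between the pads) lies 19 mm behind it (env.grip_point_offset is the distance from the TCP to the grasp point, in mm); z points along the fingers, y is the line along which they close (so a half turn about z gives the same grasp; the last joint's range is limited). The gripper opens to 91 mm and grips with 3 to 60 N. Pads are 32 mm wide; open, the fingers measure 118 mm over their backs; the gripper's body (76 mm by 178 mm) begins 60 mm behind the grasp point.
Start: joints at [-76.089, 18.312, 89.639, -0, 72.044, -1.146], TCP at [149.379, -555.274, 213.976] pointing down, gripper open.
Joint ranges: [-177.97, 177.97], [-48.28, 115.42], [12.27, 149.76], [-77.06, 257.06], [2.81, 150.46], [-146.56, 146.56]. Speed limits (degrees/s): [147.25, 147.25, 180, 180, 180, 180].

INTERFACE

Orientations are given as [roll, pitch, yaw] about the fixed x, y, z axes, in that order (R = Rz(yaw) Ry(pitch) Rx(roll)).
In Python, from workcell import env gives the robot as it stands. The module is installed in compiled form; this text tells all that it offers.
- The arm moves only by the tool arm_command, never from a script. Its argument "rows" is a list of rows, each an object with "delta_pos": the shift along the tool's x, y, z in mm, a list of three; "roll": the turn about the tool's z in units of 5 degrees (1.0 is 5 degrees); "jaw": the opening in per cent of the stroke, from 0 (shut) to 100 (fully open). A call has 1 to 20 rows; each row is the pose to reach, as a shift and turn from the pose commanded when the call began, along the tool's axes at that moment; what a row does not reach only later rows make up. A row lasts 1/12 s, in which the tool goes at most 41.7 mm and 7.16 degrees, less where a joint would pass 70% of its speed; a pose out of reach is approached as far as the arm can. A call with a gripper value outside its range is refused whole. The fingers move at their own pace and stop on an object; "squeeze" is the grip in N (left out, the last holds). Time passes only in rows, so rows that repeat a pose let the fingers close. It gives the time, the measured TCP pose, the force, the opening and the grip force at its end, in the units of the state.
- env.state(): the state, without advancing time (a new reading comes with each control period).
- env.grab_frame(name): name is "scene" or "top" or "wrist"; returns a dict with "img" (400x640x3 uint8, blue, green, red), "z_map" (400x640 float32, mm along the optical axis (not along the pixel's ray), 0 where there is no reading), "fov_y" (degrees; the focal length in pixels is half the picture's height over the tangent of half this angle, whatever the lens; pixels are square), "cx", "cy" (the principal point, pixels), "R" (3x3) and "t" (3): a world point X has camera coordinates R X + t; the wrist camera has in their place "T_tool_cam" (4x4, takes a point from camera to tool coordinates, whose origin is the TCP and whose axes are the flange's). Camera axes: x right, y down, z forward; pixel columns grow to the right and rows downward; lengths in mm; the calibration is good to about 2 mm. The wrist camera is an equidistant fisheye: a pixel r from the principal point sees the ray r / f radians off the axis. A picture is of the moment at which its call begins: read the wrist's pose just before it.
- env.job_done(): hands the job in; it is judged then, once.
The state is a dict: "time_s": time; "qpos": joint angles; "qvel": joint speeds; "effort": joint torques, N m; "ee_pos": TCP position; "ee_rot": TCP orientation; "force": force on the tool from outside, world axes, zero at the start; "torque": the same for the moment, N m; "gripper_width": finger opening in mm; "gripper_force": force on a finger pad.
Only numpy, scipy, OpenCV 4.12 (cv2) and the standard library are available. Lean on these libraries where they do the work, as an engineer would, in place of code of your own. Each camera call takes 0.05 s, during which the arm holds its last target. There are 200 camera calls.

TASK

Make up the kits for two ports of the vacuum chamber from the parts on the bench. Window port, square tray: one centring ring flat over the pin, with the round window laid flat and centred on top of that ring to keep its seal clean. Feedthrough port, long tray: the other centring ring flat over the pin, the BNC adapter lying in the oblong pocket and the feedthrough rod standing upright in the round pocket; keep the rod upright all the way, and leave the riser block and the tape roll where they lie.

Things in the scene. Friction and masses are not known exactly. Their poses are not given: they have to be found in the camera images.
- ring_a_mid (a point): Steel vacuum centring ring with a black rubber band round its middle, lying flat: 41 mm outside, bore about 18 mm, 14 mm high. Point: its centre, half-way up (7 mm above its underside); z up its axis. Identical to ring_b: either ring may go into either kit. Grip across the outside, any direction.
- ring_b_mid (a point): The second centring ring, identical to ring_a (41 mm outside, bore about 18 mm, 14 mm high). Point: its centre, half-way up; z up its axis. Trays stand left of the vacuum chamber, these loose parts right of it; the microscope hangs over the chamber, so carry things across in front of it (0.42 m ahead of the base axis is clear) with the fingertips 0.2 m or more above the bench.
- window_mid (a point): Round window: a flat disc with a black rim and a whitish face, 61 mm across, 12 mm thick, lying flat. Point: its centre, 6 mm above its underside; z up its axis. Grip across the rim, any direction.
- adapter_mid (a point): BNC adapter: plain grey metal block 22 mm wide (its x), 32 mm long (its y) and 20 mm high, with a 10 mm round stub at either end along y, 56 mm over the stubs; no hole in its top; lies flat. Point: its centre, 10 mm above its underside. Either end may lead. Grip across the 22 mm width.
- rod_mid (a point): Feedthrough rod, standing upright by itself in front of the chamber, between trays and stock: round steel shank 24 mm in diameter up to 62 mm, then 21 mm in diameter (yellowish) up to 82 mm, with three thin brass pins on top up to 96 mm. Point: on its axis, 48 mm above its underside; z up its axis. Grip it by the shank.
- window_tray: Square aluminium tray of the window kit, fixed to the bench: a plate 100 x 100 mm, 16 mm thick, with a single upright pin in the middle of a thin black disc (6 mm thick, rising 12 mm above the plate's top). Origin: centre of its underside, z up, so the pin stands at x = y = 0 and the plate's top is at z = 16 mm. A ring over the pin lies on the plate's top with its centre 23 mm above the origin and its top at 30 mm, higher than the pin; the window then lies on the ring.
- feedthrough_tray: Long aluminium tray of the feedthrough kit, fixed to the bench: a plate 80 mm (x) by 215 mm (y), 16 mm thick. Origin: centre of its underside, z up, plate's top at z = 16 mm. Along its y axis: at y = -68 mm an upright ring pin (same as on the square tray, 6 mm thick, 12 mm above the plate); at y = 0 an oblong pocket 40 mm (x) by 74 mm (y), 8 mm deep, for the adapter, its length along y; at y = +68 mm a round pocket 38 mm in diameter, 8 mm deep, for the rod.
- riser_mid (a point): Riser block: plain aluminium block 40 x 30 mm, 18 mm high, with a black hole in its top; loose, belongs to neither kit, to be left where it lies. Point: its centre, 9 mm above its underside.
- tape_mid (a point): Roll of whitish tape, a ring 59 mm across and 18 mm high; loose, belongs to neither kit, to be left where it lies. Point: its centre, 9 mm above its underside.
Not all that is in view belongs to the job. What is shaped like the part that bears window_mid but purple is not meant.

How it is judged (in metres and radians):
At the end, for the whole second after the job is handed in: Square tray: a ring flat over the pin (within 9 mm), the window flat on it (12 mm). Long tray: the other ring flat over the pin (9 mm), adapter flat on its pocket's floor (12 mm, 0.35 rad), rod upright on its pocket's floor (9 mm). Heights within 3 mm. All released, at rest (((x of ring_a_mid in the frame of window_tray between -0.009 and 0.009 m and y of ring_a_mid in the frame of window_tray between -0.009 and 0.009 m and z of ring_a_mid in the frame of window_tray between 0.02 and 0.026 m and angle between each of ring_a_mid, ring_b_mid's own z axis and vertical below 0.12 rad and x of ring_b_mid in the frame of feedthrough_tray between -0.009 and 0.009 m and y of ring_b_mid in the frame of feedthrough_tray between -0.077 and -0.059 m and z of ring_b_mid in the frame of feedthrough_tray between 0.02 and 0.026 m) or (x of ring_b_mid in the frame of window_tray between -0.009 and 0.009 m and y of ring_b_mid in the frame of window_tray between -0.009 and 0.009 m and z of ring_b_mid in the frame of window_tray between 0.02 and 0.026 m and angle between each of ring_b_mid, ring_a_mid's own z axis and vertical below 0.12 rad and x of ring_a_mid in the frame of feedthrough_tray between -0.009 and 0.009 m and y of ring_a_mid in the frame of feedthrough_tray between -0.077 and -0.059 m and z of ring_a_mid in the frame of feedthrough_tray between 0.02 and 0.026 m)) and x of window_mid in the frame of window_tray between -0.012 and 0.012 m and y of window_mid in the frame of window_tray between -0.012 and 0.012 m and z of window_mid in the frame of window_tray between 0.033 and 0.039 m and angle between each of window_mid, rod_mid, adapter_mid's own z axis and vertical below 0.12 rad and x of rod_mid in the frame of feedthrough_tray between -0.009 and 0.009 m and y of rod_mid in the frame of feedthrough_tray between 0.059 and 0.077 m and z of rod_mid in the frame of feedthrough_tray between 0.053 and 0.059 m and x of adapter_mid in the frame of feedthrough_tray between -0.012 and 0.012 m and y of adapter_mid in the frame of feedthrough_tray between -0.012 and 0.012 m and z of adapter_mid in the frame of feedthrough_tray between 0.015 and 0.021 m and angle between the y axis of adapter_mid and the y axis of feedthrough_tray, either way round below 0.35 rad and linear speed of each of ring_a, ring_b, window, adapter, rod below 0.02 m/s and contact force between each of ring_a, ring_b, window, adapter, rod and the fingers below 0.05 N); the robot touches nothing.
It fails at once if the feedthrough rod is tipped over (more than 0.7 rad) (angle between rod_mid's own z axis and vertical above 0.7 rad).
It fails at once if the riser block is moved by more than 25 mm (distance of riser_mid from where it was at the start of the episode above 0.025 m).
It fails at once if the tape roll is moved by more than 25 mm (distance of tape_mid from where it was at the start of the episode above 0.025 m).
It also fails if it takes over 144 s, if anything falls off the work surface, if the arm or the gripper's body presses on something with over 40 N, if the wrist force passes 120 N, or if a joint passes its speed limit or range.

## Working session

There is one attempt and no reset: what is moved stays moved. The work goes in short steps, Python scripts to look and compute and a tool call to move; the robot and the scene stay as the last step left them, time stands still between calls to the robot, and variables do not carry over. Pictures are saved under pics/ and viewed, at most 14 in all, crops included, and the job is handed in when it is done.

Besides the shell and the picture viewer there is one more tool, called after ">>>" as name(argument=value, ...), one argument or row to a line, values as JSON. arm_command: Moves the arm, as the interface text tells. Its arguments: {"type":"object","properties":{"rows":{"type":"array"},"squeeze":{"type":"number"}},"required":["rows"]}

```bash
mkdir -p pics; python3 - <<'E'
from workcell import env
import cv2,pickle,numpy as np
F={}
for n in ("top","scene"):
    f=env.grab_frame(n);F[n]=f
    cv2.imwrite(f"pics/{n}0.png",f["img"])
    print(n,f["fov_y"],f["cx"],f["cy"],-np.array(f["R"]).T@np.array(f["t"]))
pickle.dump(F,open("f0.pkl","wb"))
print(env.state())
E
```

```text
top 48.09731892985548 323.81045895420306 198.19318514777515 [ 442.66384318  -87.47264233 1206.46065885]
scene 57.04568859590713 321.1413340064061 203.15013194906004 [-24.37934721 320.65863396 829.83506415]
{'time_s': 0.1, 'qpos': array([-7.60896242e+01,  1.83457870e+01,  8.97005208e+01, -3.38480285e-04,
        7.20449535e+01, -1.14593580e+00]), 'qvel': array([-0.01373253, -0.08696274, -0.29487163, -0.02326148,  0.01718089,
        0.05766278]), 'effort': array([ 4.39034648e-04, -4.13332772e+01, -2.32509577e+01,  7.28480774e-02,
        4.22022364e-02, -6.86834892e-05]), 'ee_pos': array([ 149.25240808, -554.8046609 ,  213.21884772]), 'ee_rot': array([-1.79908751e+02, -1.50337078e-03,  1.50564150e+01]), 'force': array([ 0.31402786,  0.13409968, -0.50325459]), 'torque': array([ 0.00401078,  0.00795579, -0.01012345]), 'gripper_force': 0.0, 'gripper_width': 91.31393357372296}
```

View pics/top0.png

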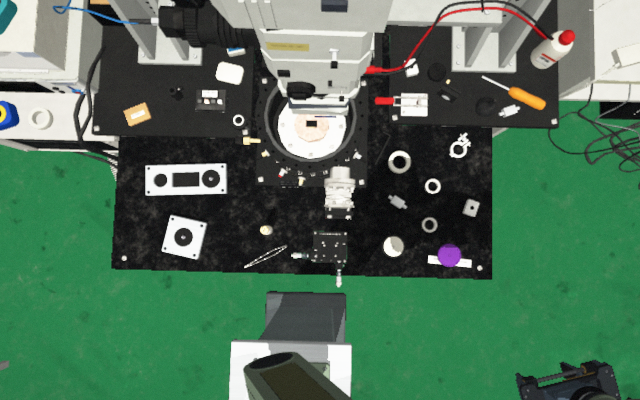

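View pics/scene0.png

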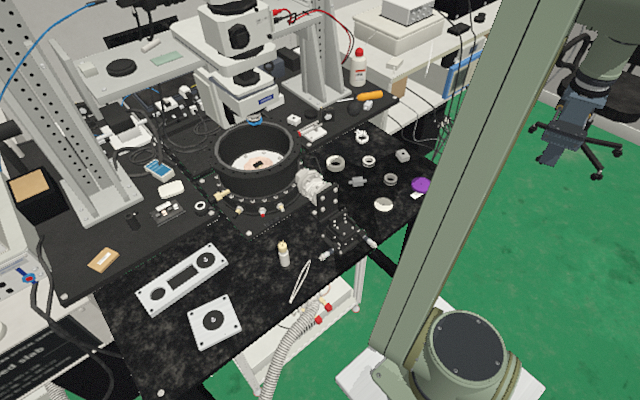

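The top view shows, to the right of the chamber:
- whitish ring (399,162), about 22 px across, so the tape
- rings (433,186) and (429,225), about 15 px
- grey block with stubs (398,202), the adapter
- holed block (471,208), the riser
- white disc (394,246), the window
- purple disc (449,255), the decoy
- clamp (459,148), clutter

To the left are the trays (186,180) and (184,237), and the rod at (266,230). I'll check these in one enlarged crop and measure.

```bash
cat > h.py <<'E'
import cv2,numpy as np,pickle
from workcell import env
from scipy.spatial.transform import Rotation as Ro
def ray_plane(f,uv,z):
    uv=np.atleast_2d(np.array(uv,float)); fl=200/np.tan(np.radians(f["fov_y"]/2))
    R=np.array(f["R"]);t=np.array(f["t"]);c=-R.T@t
    d=np.c_[(uv[:,0]-f["cx"])/fl,(uv[:,1]-f["cy"])/fl,np.ones(len(uv))]@R
    return c+d*((z-c[2])/d[:,2])[:,None]
E
python3 - <<'E'
from h import *
F=pickle.load(open("f0.pkl","rb"));f=F["top"];im=f["img"]
c=cv2.resize(im[135:275,375:495],None,fx=5,fy=4.2857*5/4.2857,interpolation=cv2.INTER_CUBIC)
cv2.imwrite("pics/crop1.png",cv2.resize(im[135:275,375:495],(510,595),interpolation=cv2.INTER_CUBIC))
hsv=cv2.cvtColor(im,cv2.COLOR_BGR2HSV)
m=((im.min(2)>85)).astype(np.uint8)
m[:133]=0;m[278:]=0
n,l,s,ce=cv2.connectedComponentsWithStats(m)
for i in range(1,n):
    if s[i][4]>25:
        cs=cv2.findContours((l==i).astype(np.uint8),0,2)[0][0]
        r=cv2.minAreaRect(cs)
        print(s[i],np.round(r[0],1),np.round(r[1],1),round(r[2]),np.round(ray_plane(f,r[0],14)[0]), f["img"][l==i].mean(0).round())
E
```

```text
[  0 133  90  19 915] [ 44.5 142. ] [18. 89.] 90 [665. 681.  14.] [193. 202. 202.]
[ 82 133  37  15 313] [100.4 138.3] [37.5 11.4] 11 [679. 530.  14.] [189. 197. 199.]
[ 268  133   85   29 1629] [310. 147.] [28. 84.] 90 [670. -37.  14.] [214. 218. 220.]
[449 133  22  25 275] [460.7 146.1] [17.1 27.9] 42 [ 683. -442.   14.] [211. 215. 215.]
[492 133   9   5  26] [496. 135.] [4. 8.] 90 [ 715. -537.   14.] [139. 156. 142.]
[243 137  18   8 102] [251.5 140.5] [ 7. 17.] 90 [683. 121.  14.] [177. 223. 234.]
[261 149   9   8  45] [265. 154.] [7.1 7.1] 45 [648.  83.  14.] [168. 195. 203.]
[353 149   9  10  55] [357.  153.5] [9. 8.] 90 [ 655. -164.   14.] [179. 184. 185.]
[103 150  16   7  67] [110.5 151. ] [14.9  6. ] 18 [645. 500.  14.] [163. 172. 174.]
[388 150  23  24 292] [399.3 161.3] [21.9 22.6] 45 [ 637. -278.   14.] [174. 185. 187.]
[107 157  11   9  45] [111.9 160.7] [12.2  4. ] 32 [619. 495.  14.] [149. 159. 158.]
[ 145  163   82   33 1841] [185.5 179. ] [30.9 81.7] 89 [574. 294.  14.] [228. 229. 228.]
[110 165   8  16  67] [114.8 171.8] [16.2  6.2] 69 [589. 485.  14.] [156. 169. 1
[... 1010 characters left out ...]
  14.] [127. 134. 136.]
[383 236  21  21 345] [393. 246.] [20. 20.] 90 [ 411. -265.   14.] [196. 207. 209.]
[244 245  43  23 143] [264.9 256.3] [ 5.8 47. ] 63 [374.  73.  14.] [145. 152. 154.]
[291 252  18   7  77] [299.5 255. ] [ 6. 17.] 90 [380. -18.  14.] [179. 186. 181.]
[121 255   6   6  27] [123.5 257.5] [5. 5.] 90 [361. 448.  14.] [174. 181. 185.]
[427 255  15  10 103] [434.4 259.3] [14.1  8.5] 6 [ 379. -374.   14.] [225. 225. 228.]
[455 258  17  10 126] [463.3 262.4] [16.2  8.6] 6 [ 373. -450.   14.] [230. 228. 232.]
[477 265   6   6  27] [479.  267.5] [4.9 4.9] 45 [ 360. -491.   14.] [170. 178. 181.]
[336 269   6   9  37] [338.5 273. ] [8. 5.] 90 [ 336. -122.   14.] [161. 165. 158.]
```

View pics/crop1.png

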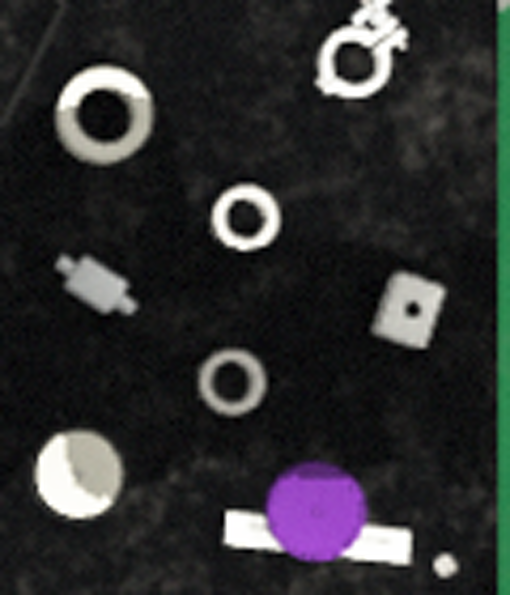

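Candidates check out: rings (433,186) and (429,225), the whitish window (394,246) rather than the purple disc, and the stubbed adapter (398,202) rather than the holed riser. I'll go above the nearer ring (470,-359), turning the tool to yaw 0.

>>> arm_command(
  rows=[
    {"delta_pos": [361,-106,0],"roll": 3.0,"jaw": 100},
    {"delta_pos": [361,-106,0],"roll": 3.0,"jaw": 100},
    {"delta_pos": [361,-106,0],"roll": 3.0,"jaw": 100},
    {"delta_pos": [361,-106,0],"roll": 3.0,"jaw": 100},
    {"delta_pos": [361,-106,0],"roll": 3.0,"jaw": 100},
    {"delta_pos": [361,-106,0],"roll": 3.0,"jaw": 100},
    {"delta_pos": [361,-106,0],"roll": 3.0,"jaw": 100},
    {"delta_pos": [361,-106,0],"roll": 3.0,"jaw": 100},
    {"delta_pos": [361,-106,0],"roll": 3.0,"jaw": 100},
    {"delta_pos": [361,-106,0],"roll": 3.0,"jaw": 100},
    {"delta_pos": [361,-106,0],"roll": 3.0,"jaw": 100},
    {"delta_pos": [361,-106,0],"roll": 3.0,"jaw": 100},
    {"delta_pos": [361,-106,0],"roll": 3.0,"jaw": 100},
  ],
  squeeze=20,
)

```text
time_s: 1.18
ee_pos: [469.2, -359.8, 213.7]
ee_rot: [180.0, 0.1, -0.0]
force: [-0.6, -0.1, 0.0]
gripper_width: 90.8
gripper_force: 0.0
```

```bash
cat >> h.py <<'E'
def wgrab(name):
    s=env.state(); f=env.grab_frame("wrist"); f["s"]=s
    if name: cv2.imwrite(f"pics/{name}.png",f["img"])
    T=np.array(f["T_tool_cam"]); R=Ro.from_euler("xyz",s["ee_rot"],degrees=True).as_matrix()
    f["Rwc"]=R@T[:3,:3]; f["c"]=R@T[:3,3]+s["ee_pos"]; return f
def wray(f,uv,z):
    uv=np.atleast_2d(np.array(uv,float)); fl=200/np.tan(np.radians(f["fov_y"]/2))
    d=uv-[f["cx"],f["cy"]]; r=np.linalg.norm(d,axis=1)+1e-9; th=r/fl
    v=np.c_[d/r[:,None]*np.sin(th)[:,None],np.cos(th)]@f["Rwc"].T
    return f["c"]+v*((z-f["c"][2])/v[:,2])[:,None]
def rect(f,x0,x1,y0,y1,z,mm=0.5):
    """orthophoto of plane z from the wrist view: rows = -x, cols = -y; pixel->world via px()"""
    xs=np.arange(x1,x0,-mm);ys=np.arange(y1,y0,-mm)
    X,Y=np.meshgrid(xs,ys,indexing="ij");P=np.c_[X.ravel(),Y.ravel(),np.full(X.size,z)]
    q=(P-f["c"])@f["Rwc"]; fl=200/np.tan(np.radians(f["fov_y"]/2))
    n=np.hypot(q[:,0],q[:,1])+1e-9; th=np.arctan2(n,q[:,2])
    u=(f["cx"]+fl*th*q[:,0]/n).reshape(X.shape).astype(np.float32)
    v=(f["cy"]+fl*th*q[:,1]/n).reshape(X.shape).astype(np.float32)
    return cv2.remap(f["img"],u,v,cv2.INTER_LINEAR)
E
python3 - <<'E'
from h import *
f=wgrab("w1");print(f["s"]["ee_pos"],f["s"]["ee_rot"],f["c"],f["fov_y"],f["s"]["time_s"])
pickle.dump(f,open("w1.pkl","wb"))
E
```

```text
[ 469.194729   -359.77670381  213.71535134] [ 1.79997214e+02  6.71203527e-02 -1.03803285e-03] [ 544.63846855 -360.84283219  385.4783048 ] 65.70646984690485 1.1833
```

View pics/w1.png

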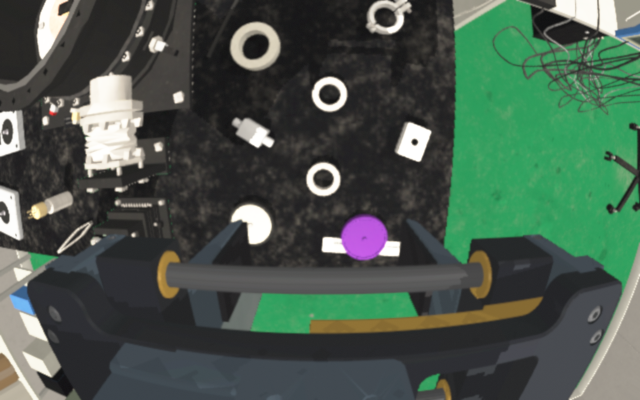

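The wrist view shows every stock part: rings (330,94) and (323,179), adapter (253,132), window (251,224) and riser (413,141). I'll measure them all from this picture.

```bash
python3 - <<'E'
from h import *
f=pickle.load(open("w1.pkl","rb"));im=f["img"]
m=(im.min(2)>75).astype(np.uint8)
n,l,s,ce=cv2.connectedComponentsWithStats(m)
def at(u,v): 
    k=l[v-22:v+22,u-22:u+22]; return np.bincount(k[k>0]).argmax()
F=pickle.load(open("f0.pkl","rb"))["top"]
for nm,(u,v),z in [("ringA",(330,94),14),("ringB",(323,179),14),("window",(251,224),12),("adapter",(253,132),15),("tape",(255,46),18),("riser",(413,141),18)]:
    i=at(u,v);cs=max(cv2.findContours((l==i).astype(np.uint8),0,1)[0],key=len)[:,0,:]
    P=wray(f,cs,z)[:,:2].astype(np.float32)
    r=cv2.minAreaRect(P);c,rad=cv2.minEnclosingCircle(P)
    print(nm,len(cs),np.round(r[0],1),np.round(r[1],1),round(r[2],1),np.round(c,1),round(rad,1))
# dark-rim aware window: hough on ortho
o=rect(f,360,470,-320,-210,12);cv2.imwrite("o.png",o)
o2=rect(f,490,570,-315,-235,10)
cv2.imwrite("pics/wa.png",np.hstack([cv2.resize(o,(400,400)),cv2.resize(o2,(400,400))]))
E
```

```text
ringA 101 [ 574.4 -366.7] [42.3 42.5] 0.2 [ 574.1 -367. ] 21.9
ringB 99 [ 470.5 -359.6] [42.4 41.8] 0.0 [ 470.6 -359.5] 22.1
window 126 [ 413.5 -268.6] [57.3 49.1] 38.8 [ 411.1 -265.2] 29.2
adapter 105 [ 529.2 -274. ] [58.9 27.2] 57.3 [ 530.4 -274.8] 29.4
tape 139 [ 635.9 -278.6] [63.1 60.4] 44.1 [ 635.6 -278.2] 32.1
riser 112 [ 519.2 -468.8] [37.3 44. ] 70.7 [ 519.8 -469.2] 26.7
```

View pics/wa.png

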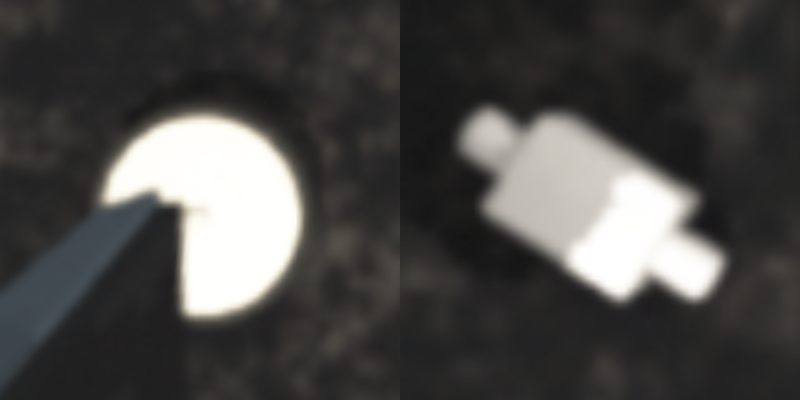

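>>> arm_command(
  rows=[
    {"delta_pos": [1,0,210],"roll": 0,"jaw": 100},
    {"delta_pos": [1,0,210],"roll": 0,"jaw": 100},
    {"delta_pos": [1,0,210],"roll": 0,"jaw": 100},
    {"delta_pos": [1,0,210],"roll": 0,"jaw": 100},
    {"delta_pos": [1,0,210],"roll": 0,"jaw": 100},
    {"delta_pos": [1,0,210],"roll": 0,"jaw": 100},
    {"delta_pos": [1,0,210],"roll": 0,"jaw": 100},
    {"delta_pos": [1,0,210],"roll": 0,"jaw": 30},
    {"delta_pos": [1,0,210],"roll": 0,"jaw": 30},
    {"delta_pos": [1,0,210],"roll": 0,"jaw": 30},
    {"delta_pos": [1,0,210],"roll": 0,"jaw": 30},
    {"delta_pos": [1,0,210],"roll": 0,"jaw": 30},
    {"delta_pos": [1,0,210],"roll": 0,"jaw": 30},
  ],
  squeeze=20,
)

```text
time_s: 2.32
ee_pos: [471.5, -359.2, 4.3]
ee_rot: [180.0, -0.0, 0.1]
force: [0.1, 0.1, 0.6]
gripper_width: 53.7
gripper_force: 0.0
```

>>> arm_command(
  rows=[
    {"delta_pos": [0,0,0],"roll": 0,"jaw": 20},
    {"delta_pos": [0,0,0],"roll": 0,"jaw": 20},
    {"delta_pos": [0,0,0],"roll": 0,"jaw": 20},
    {"delta_pos": [0,0,0],"roll": 0,"jaw": 20},
    {"delta_pos": [0,0,0],"roll": 0,"jaw": 20},
    {"delta_pos": [0,0,0],"roll": 0,"jaw": 20},
    {"delta_pos": [0,0,-220],"roll": 0,"jaw": 20},
    {"delta_pos": [0,0,-220],"roll": 0,"jaw": 20},
    {"delta_pos": [0,0,-220],"roll": 0,"jaw": 20},
    {"delta_pos": [0,0,-220],"roll": 0,"jaw": 20},
    {"delta_pos": [0,0,-220],"roll": 0,"jaw": 20},
    {"delta_pos": [0,0,-220],"roll": 0,"jaw": 20},
    {"delta_pos": [0,0,-220],"roll": 0,"jaw": 20},
  ],
)

```text
time_s: 3.4
ee_pos: [473.2, -360.5, 228.7]
ee_rot: [179.6, -0.4, 0.1]
force: [-0.6, -0.1, -0.6]
gripper_width: 38.8
gripper_force: 20.0
```

>>> arm_command(
  rows=[
    {"delta_pos": [-53,0,0],"roll": 0,"jaw": 20},
    {"delta_pos": [-53,-20,0],"roll": 0,"jaw": 20},
    {"delta_pos": [-53,-651,0],"roll": 0,"jaw": 20},
    {"delta_pos": [-53,-651,0],"roll": 0,"jaw": 20},
    {"delta_pos": [-53,-651,0],"roll": 0,"jaw": 20},
    {"delta_pos": [-53,-651,0],"roll": 0,"jaw": 20},
    {"delta_pos": [-53,-651,0],"roll": 0,"jaw": 20},
    {"delta_pos": [-53,-651,0],"roll": 0,"jaw": 20},
    {"delta_pos": [-53,-651,0],"roll": 0,"jaw": 20},
    {"delta_pos": [-53,-651,0],"roll": 0,"jaw": 20},
    {"delta_pos": [-53,-651,0],"roll": 0,"jaw": 20},
    {"delta_pos": [-53,-651,0],"roll": 0,"jaw": 20},
    {"delta_pos": [-53,-651,0],"roll": 0,"jaw": 20},
    {"delta_pos": [-53,-651,0],"roll": 0,"jaw": 20},
    {"delta_pos": [-53,-651,0],"roll": 0,"jaw": 20},
    {"delta_pos": [-53,-651,0],"roll": 0,"jaw": 20},
    {"delta_pos": [-53,-651,0],"roll": 0,"jaw": 20},
    {"delta_pos": [-53,-651,0],"roll": 0,"jaw": 20},
    {"delta_pos": [-53,-651,0],"roll": 0,"jaw": 20},
    {"delta_pos": [-53,-651,0],"roll": 0,"jaw": 20},
  ],
)

```text
time_s: 5.07
ee_pos: [416.8, 291.0, 222.0]
ee_rot: [179.8, 0.2, 0.1]
force: [0.6, -1.5, -0.2]
gripper_width: 39.0
gripper_force: 20.0
```

```bash
python3 - <<'E'
from h import *
f=wgrab("w2");print(f["s"]["ee_pos"],f["s"]["ee_rot"],f["s"]["qpos"],f["s"]["time_s"])
pickle.dump(f,open("w2.pkl","wb"))
E
```

```text
[416.84238149 290.98980091 222.04107274] [1.79824429e+02 1.78882449e-01 1.20058022e-01] [ 3.36533234e+01  1.21220904e+01  9.71178513e+01 -5.02691233e-02
  7.10061643e+01  1.23549454e+02] 5.0667
```

View pics/w2.png

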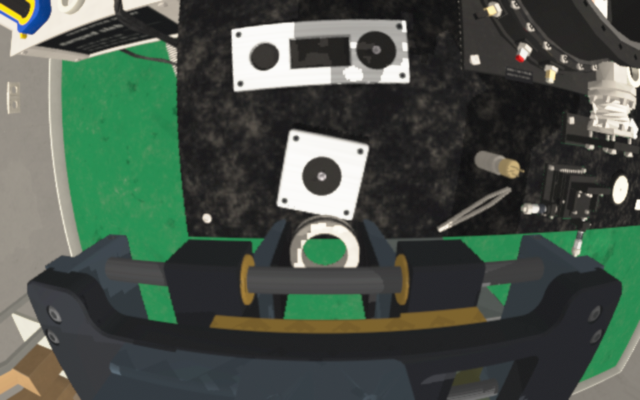

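The wrist view shows the square tray's black disc with its pin at (322,176). On the long tray, the ring pin is at the right end (376,49), so tray y points along world +y. The round pocket is at (264,56), and the rod stands at (497,163).

```bash
python3 - <<'E'
from h import *
f=pickle.load(open("w2.pkl","rb"));im=f["img"]
def dark(name,u,v,z,h=30,th=90):
    m=np.zeros(im.shape[:2],np.uint8); m[v-h:v+h,u-h-12:u+h+12]=(im[v-h:v+h,u-h-12:u+h+12].max(2)<th)
    m=cv2.morphologyEx(m,cv2.MORPH_CLOSE,np.ones((5,5)))
    n,l,s,ce=cv2.connectedComponentsWithStats(m)
    k=l[v-4:v+5,u-4:u+5];i=np.bincount(k[k>0]).argmax()
    cs=max(cv2.findContours((l==i).astype(np.uint8),0,1)[0],key=len)[:,0,:]
    P=wray(f,cs,z)[:,:2].astype(np.float32);r=cv2.minAreaRect(P)
    print(name,np.round(r[0],1),np.round(r[1],1),round(r[2],1),"ell" ,np.round(cv2.fitEllipse(P)[0],1))
dark("sqdisc",322,180,16); dark("pocket",264,56,16,h=22);dark("pin",376,55,16,h=22,th=60)
for nm,(u,v) in dict(sq=(300,150),lng=(250,75)).items():
    m=(im.min(2)>95).astype(np.uint8); n,l,s,ce=cv2.connectedComponentsWithStats(m)
    cs=max(cv2.findContours((l==l[v,u]).astype(np.uint8),0,1)[0],key=len)[:,0,:]
    P=wray(f,cs,16)[:,:2].astype(np.float32);r=cv2.minAreaRect(P);print(nm,np.round(r[0],1),np.round(r[1],1),r[2])
# rod from top view + here
t=pickle.load(open("f0.pkl","rb"))["top"]
print("rod top",ray_plane(t,(266,229.5),82), "wrist cap", wray(f,[(514,169)],85), "base",wray(f,[(477,157)],12))
print("pins",wray(f,[(321,177),(376,49)],28))
z=f["s"]["ee_pos"][2]; m=(im.min(2)>100).astype(np.uint8);m[:216]=0;m[:, :285]=0;m[:,362:]=0;m[264:]=0
cs=np.argwhere(m)[:,::-1];P=wray(f,cs,z+10);print("ring",P.min(0),P.max(0))
o=np.hstack([rect(f,370,470,240,340,16,.4),rect(f,520,620,180,400,16,.4)])
cv2.imwrite("pics/o2.png",o)
E
```

```text
sqdisc [420.6 292.7] [46.1 45.3] 45.0 ell [420.6 292.6]
pocket [570.2 361.9] [31.6 32.8] 43.1 ell [570.2 362.2]
pin [578.6 227. ] [44.  46.2] 3.1 ell [578.8 226.7]
sq [417.8 293. ] [101.2 107.9] 78.76782989501953
lng [574.7 295. ] [ 84.1 218.4] 2.977908134460449
rod top [[445.02569217  63.9203917   82.        ]] wrist cap [[446.27973876  69.9237822   85.        ]] base [[449.24309901  83.07991345  12.        ]]
pins [[421.58900804 292.94389193  28.        ]
 [576.85019927 228.724399    28.        ]]
ring [410.45985779 269.680782   232.04107274] [439.46461804 309.100698   232.04107274]
```

View pics/o2.png

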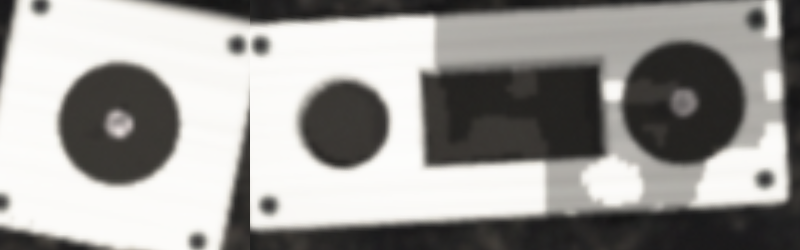

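>>> arm_command(
  rows=[
    {"delta_pos": [1,-1.5,0],"roll": 0,"jaw": 20},
    {"delta_pos": [1,-1.5,160],"roll": 0,"jaw": 20},
    {"delta_pos": [1,-1.5,160],"roll": 0,"jaw": 20},
    {"delta_pos": [1,-1.5,160],"roll": 0,"jaw": 20},
    {"delta_pos": [1,-1.5,160],"roll": 0,"jaw": 20},
    {"delta_pos": [1,-1.5,180],"roll": 0,"jaw": 20},
    {"delta_pos": [1,-1.5,180],"roll": 0,"jaw": 20},
    {"delta_pos": [1,-1.5,180],"roll": 0,"jaw": 20},
    {"delta_pos": [1,-1.5,195],"roll": 0,"jaw": 20},
    {"delta_pos": [1,-1.5,202],"roll": 0,"jaw": 20},
    {"delta_pos": [1,-1.5,202],"roll": 0,"jaw": 20},
    {"delta_pos": [1,-1.5,202],"roll": 0,"jaw": 20},
  ],
)

```text
time_s: 6.12
ee_pos: [419.5, 293.4, 23.1]
ee_rot: [-180.0, -0.1, 0.0]
force: [-0.3, 0.5, 0.2]
gripper_width: 39.0
gripper_force: 20.0
```

>>> arm_command(
  rows=[
    {"delta_pos": [0,0,2],"roll": 0,"jaw": 20},
    {"delta_pos": [0,0,2],"roll": 0,"jaw": 20},
    {"delta_pos": [0,0,2],"roll": 0,"jaw": 65},
    {"delta_pos": [0,0,2],"roll": 0,"jaw": 65},
    {"delta_pos": [0,0,2],"roll": 0,"jaw": 65},
    {"delta_pos": [0,0,2],"roll": 0,"jaw": 65},
    {"delta_pos": [0,0,2],"roll": 0,"jaw": 65},
    {"delta_pos": [0,0,2],"roll": 0,"jaw": 65},
    {"delta_pos": [0,0,-200],"roll": 0,"jaw": 65},
    {"delta_pos": [0,0,-200],"roll": 0,"jaw": 65},
    {"delta_pos": [0,0,-200],"roll": 0,"jaw": 65},
    {"delta_pos": [0,0,-200],"roll": 0,"jaw": 65},
    {"delta_pos": [0,0,-200],"roll": 0,"jaw": 65},
    {"delta_pos": [0,0,-200],"roll": 0,"jaw": 65},
    {"delta_pos": [0,0,-200],"roll": 0,"jaw": 65},
  ],
)

```text
time_s: 7.37
ee_pos: [419.7, 293.9, 224.1]
ee_rot: [-179.8, -0.2, 0.1]
force: [-0.0, -0.1, -1.0]
gripper_width: 59.4
gripper_force: 0.0
```

```bash
python3 - <<'E'
from h import *
f=wgrab("");print(f["s"]["ee_pos"],f["s"]["time_s"])
pickle.dump(f,open("w3.pkl","wb"));im=f["img"]
F=env.grab_frame("scene")
o=rect(f,370,470,240,340,30,.25)
o1=cv2.resize(rect(f,400,490,40,130,80,.25),(400,400))
cv2.imwrite("pics/o3.png",np.hstack([o,o1]))
E
```

```text
[419.69566036 293.91670929 224.07740702] 7.3667
```

View pics/o3.png

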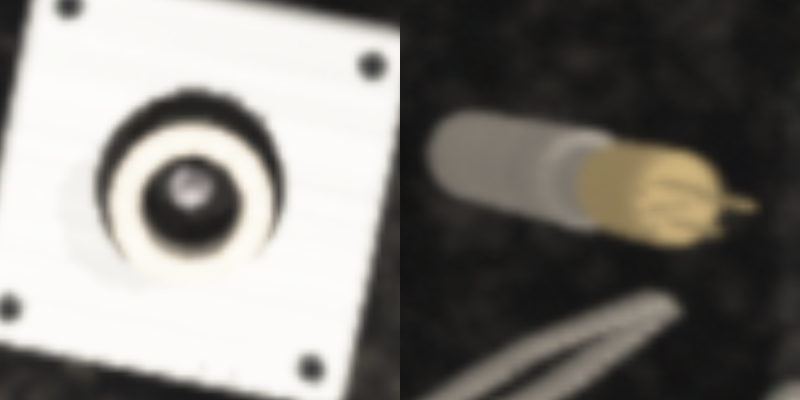

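The ring sits over the pin: centre about (419.5,292), pin (421,293). The rod's axis is at about (445.5,67.5). Rod next.

>>> arm_command(
  rows=[
    {"delta_pos": [26,226,0],"roll": 0,"jaw": 80},
    {"delta_pos": [26,226,0],"roll": 0,"jaw": 80},
    {"delta_pos": [26,226,0],"roll": 0,"jaw": 80},
    {"delta_pos": [26,226,0],"roll": 0,"jaw": 80},
    {"delta_pos": [26,226,0],"roll": 0,"jaw": 80},
    {"delta_pos": [26,226,0],"roll": 0,"jaw": 80},
    {"delta_pos": [26,226,0],"roll": 0,"jaw": 80},
    {"delta_pos": [26,226,0],"roll": 0,"jaw": 80},
    {"delta_pos": [26,226,0],"roll": 0,"jaw": 80},
    {"delta_pos": [26,226,100],"roll": 0,"jaw": 80},
    {"delta_pos": [26,226,100],"roll": 0,"jaw": 80},
    {"delta_pos": [26,226,100],"roll": 0,"jaw": 80},
    {"delta_pos": [26,226,100],"roll": 0,"jaw": 80},
  ],
)

```text
time_s: 8.55
ee_pos: [441.1, 68.3, 117.6]
ee_rot: [179.9, 0.6, 0.2]
force: [-0.3, -0.1, 0.1]
gripper_width: 72.9
gripper_force: 0.0
```

```bash
python3 - <<'E'
from h import *
f=wgrab("w4");print(f["s"]["ee_pos"],f["s"]["time_s"])
t=env.grab_frame("top");im=t["img"]
hs=cv2.cvtColor(f["img"],cv2.COLOR_BGR2HSV)
m=((hs[...,0]>12)&(hs[...,0]<32)&(hs[...,1]>90)&(hs[...,2]>110)).astype(np.uint8);m[300:]=0
n,l,s,ce=cv2.connectedComponentsWithStats(m)
for i in range(1,n):
    if s[i][4]>40: print(s[i],ce[i],wray(f,ce[i],75).round(1))
E
```

```text
[441.09356183  68.30879641 117.62510489] 8.55
[305 200  31  35 773] [320.19146184 217.05045278] [[445.3  70.   75. ]]
[184 253  19  47 473] [191.71247357 276.25369979] [[391.1 178.7  75. ]]
[456 255   9  44 132] [460.66666667 278.04545455] [[389.6 -49.5  75. ]]
```

View pics/w4.png

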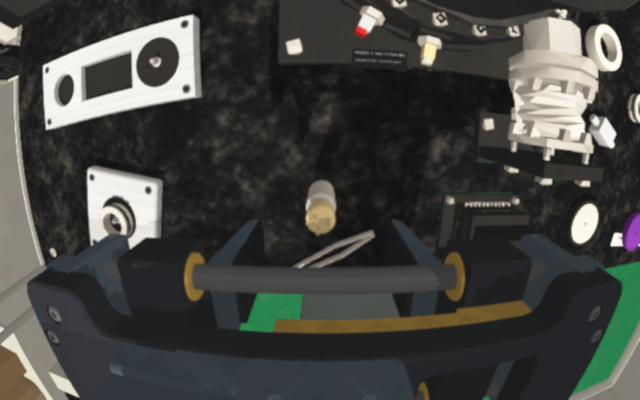

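>>> arm_command(
  rows=[
    {"delta_pos": [0,0,60],"roll": 0,"jaw": 80},
    {"delta_pos": [0,0,88],"roll": 0,"jaw": 80},
    {"delta_pos": [0,0,88],"roll": 0,"jaw": 80},
    {"delta_pos": [0,0,88],"roll": 0,"jaw": 80},
    {"delta_pos": [0,0,88],"roll": 0,"jaw": 10},
    {"delta_pos": [0,0,88],"roll": 0,"jaw": 10},
    {"delta_pos": [0,0,88],"roll": 0,"jaw": 10},
    {"delta_pos": [0,0,88],"roll": 0,"jaw": 10},
    {"delta_pos": [0,0,88],"roll": 0,"jaw": 10},
    {"delta_pos": [0,0,88],"roll": 0,"jaw": 10},
    {"delta_pos": [0,0,88],"roll": 0,"jaw": 10},
    {"delta_pos": [0,0,88],"roll": 0,"jaw": 10},
    {"delta_pos": [0,0,88],"roll": 0,"jaw": 10},
    {"delta_pos": [0,0,88],"roll": 0,"jaw": 10},
    {"delta_pos": [0,0,88],"roll": 0,"jaw": 10},
  ],
  squeeze=25,
)

```text
time_s: 9.9
ee_pos: [445.3, 67.4, 34.1]
ee_rot: [-180.0, -0.0, 0.1]
force: [-0.3, 1.0, 3.8]
gripper_width: 23.7
gripper_force: 24.8
```

>>> arm_command(
  rows=[
    {"delta_pos": [0,0,-20],"roll": 0,"jaw": 10},
    {"delta_pos": [0,0,-45],"roll": 0,"jaw": 10},
    {"delta_pos": [0,0,-70],"roll": 0,"jaw": 10},
    {"delta_pos": [6,-14,-70],"roll": 0,"jaw": 10},
    {"delta_pos": [17,-40,-70],"roll": 0,"jaw": 10},
    {"delta_pos": [30,-70,-70],"roll": 0,"jaw": 10},
    {"delta_pos": [43,-100,-70],"roll": 0,"jaw": 10},
    {"delta_pos": [55,-130,-70],"roll": 0,"jaw": 10},
    {"delta_pos": [68,-160,-70],"roll": 0,"jaw": 10},
    {"delta_pos": [81,-190,-70],"roll": 0,"jaw": 10},
    {"delta_pos": [94,-220,-70],"roll": 0,"jaw": 10},
    {"delta_pos": [106,-250,-70],"roll": 0,"jaw": 10},
    {"delta_pos": [117,-275,-70],"roll": 0,"jaw": 10},
    {"delta_pos": [124,-290,-70],"roll": 0,"jaw": 10},
    {"delta_pos": [126,-295,-70],"roll": 0,"jaw": 10},
    {"delta_pos": [126,-295,-70],"roll": 0,"jaw": 10},
    {"delta_pos": [126,-295,-70],"roll": 0,"jaw": 10},
  ],
)

```text
time_s: 11.32
ee_pos: [569.8, 361.3, 102.9]
ee_rot: [179.9, 0.1, 0.1]
force: [-0.6, -0.4, -2.6]
gripper_width: 23.5
gripper_force: 24.8
```

```bash
python3 - <<'E'
from h import *
f=wgrab("w5");s=f["s"];print(s["ee_pos"],s["ee_rot"],s["time_s"],s["gripper_width"],s["gripper_force"])
E
```

```text
[569.81135474 361.31109676 102.9183329 ] [1.79876513e+02 1.28681285e-01 6.28726749e-02] 11.3167 23.516227556516213 24.767606556415558
```

View pics/w5.png

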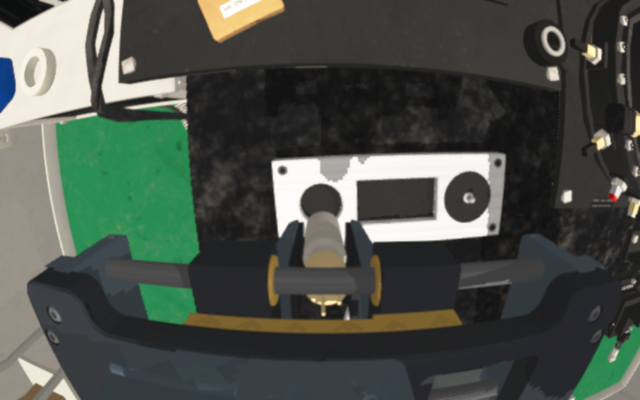

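```bash
python3 - <<'E'
from h import *
f=wgrab("");im=f["img"]
m=np.zeros((400,640),np.uint8);m[175:213,290:352]=(im[175:213,290:352].max(2)<110)
p=np.argwhere(m)[:,::-1];P=wray(f,p,16);print("pocket y",np.percentile(P[:,1],[.5,99.5]),"x far",np.percentile(P[:,0],99.5))
print(wray(f,[(470,198)],28))
E
```

```text
pocket y [345.78883212 379.70146719] x far 589.3572486830021
[[580.45758549 229.44140503  28.        ]]
```

>>> arm_command(
  rows=[
    {"delta_pos": [0,0,20],"roll": 0,"jaw": 10},
    {"delta_pos": [0,0,40],"roll": 0,"jaw": 10},
    {"delta_pos": [0,0,44],"roll": 0,"jaw": 10},
    {"delta_pos": [0,0,44],"roll": 0,"jaw": 10},
  ],
)

```text
time_s: 11.75
ee_pos: [569.4, 360.7, 58.5]
ee_rot: [179.9, 0.2, 0.0]
force: [0.0, -0.3, -1.7]
gripper_width: 23.3
gripper_force: 24.8
```

>>> arm_command(
  rows=[
    {"delta_pos": [0.5,-1.2,8],"roll": 0,"jaw": 10},
    {"delta_pos": [0.5,-1.2,14],"roll": 0,"jaw": 10},
    {"delta_pos": [0.5,-1.2,16],"roll": 0,"jaw": 10},
    {"delta_pos": [0.5,-1.2,17],"roll": 0,"jaw": 10},
    {"delta_pos": [0.5,-1.2,17],"roll": 0,"jaw": 10},
    {"delta_pos": [0.5,-1.2,17],"roll": 0,"jaw": 10},
  ],
)

```text
time_s: 12.25
ee_pos: [571.4, 363.8, 43.3]
ee_rot: [-180.0, -0.0, 0.1]
force: [0.5, -0.5, -1.9]
gripper_width: 23.4
gripper_force: 24.8
```

>>> arm_command(
  rows=[
    {"delta_pos": [0,1,1],"roll": 0,"jaw": 10},
    {"delta_pos": [0,1,2],"roll": 0,"jaw": 10},
    {"delta_pos": [0,1,2],"roll": 0,"jaw": 10},
    {"delta_pos": [0,1,2],"roll": 0,"jaw": 10},
  ],
)

```text
time_s: 12.58
ee_pos: [571.8, 363.2, 42.1]
ee_rot: [-179.9, -0.1, 0.1]
force: [-0.8, 1.1, 4.8]
gripper_width: 23.5
gripper_force: 24.9
```

>>> arm_command(
  rows=[
    {"delta_pos": [0,0,0],"roll": 0,"jaw": 30},
    {"delta_pos": [0,0,0],"roll": 0,"jaw": 45},
    {"delta_pos": [0,0,0],"roll": 0,"jaw": 55},
    {"delta_pos": [0,0,0],"roll": 0,"jaw": 55},
    {"delta_pos": [0,0,0],"roll": 0,"jaw": 55},
    {"delta_pos": [0,0,0],"roll": 0,"jaw": 55},
    {"delta_pos": [0,0,-20],"roll": 0,"jaw": 55},
    {"delta_pos": [0,0,-60],"roll": 0,"jaw": 55},
    {"delta_pos": [0,0,-100],"roll": 0,"jaw": 55},
    {"delta_pos": [0,0,-140],"roll": 0,"jaw": 55},
    {"delta_pos": [0,0,-180],"roll": 0,"jaw": 55},
    {"delta_pos": [0,0,-200],"roll": 0,"jaw": 55},
    {"delta_pos": [-40,0,-200],"roll": 0,"jaw": 55},
    {"delta_pos": [-80,0,-200],"roll": 0,"jaw": 55},
    {"delta_pos": [-120,0,-200],"roll": 0,"jaw": 55},
    {"delta_pos": [-151,0,-200],"roll": 0,"jaw": 55},
    {"delta_pos": [-151,0,-200],"roll": 0,"jaw": 55},
  ],
)

```text
time_s: 14.0
ee_pos: [414.6, 361.8, 241.5]
ee_rot: [180.0, 0.2, 0.2]
force: [-0.0, -0.5, -0.4]
gripper_width: 50.3
gripper_force: 0.0
```

```bash
python3 - <<'E'
from h import *
f=wgrab("");s=f["s"];print(s["ee_pos"],s["time_s"])
o=rect(f,520,620,180,400,16,.4);o2=rect(f,520,620,180,400,80,.4)
cv2.imwrite("pics/o5.png",np.vstack([o,o2]))
E
```

```text
[414.62585906 361.82496471 241.48619654] 14.0
```

View pics/o5.png

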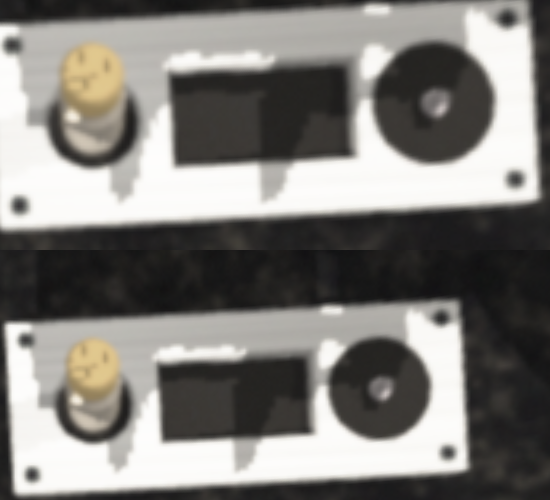

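The rod stands upright in the round pocket. Crossing for the second ring.

>>> arm_command(
  rows=[
    {"delta_pos": [0,729,0],"roll": 0,"jaw": 80},
    {"delta_pos": [0,729,0],"roll": 0,"jaw": 80},
    {"delta_pos": [0,729,0],"roll": 0,"jaw": 80},
    {"delta_pos": [0,729,0],"roll": 0,"jaw": 80},
    {"delta_pos": [0,729,0],"roll": 0,"jaw": 80},
    {"delta_pos": [0,729,0],"roll": 0,"jaw": 80},
    {"delta_pos": [0,729,0],"roll": 0,"jaw": 80},
    {"delta_pos": [0,729,0],"roll": 0,"jaw": 80},
    {"delta_pos": [0,729,0],"roll": 0,"jaw": 80},
    {"delta_pos": [0,729,0],"roll": 0,"jaw": 80},
    {"delta_pos": [0,729,0],"roll": 0,"jaw": 80},
    {"delta_pos": [0,729,0],"roll": 0,"jaw": 80},
    {"delta_pos": [0,729,0],"roll": 0,"jaw": 80},
    {"delta_pos": [0,729,0],"roll": 0,"jaw": 80},
    {"delta_pos": [0,729,0],"roll": 0,"jaw": 80},
    {"delta_pos": [0,729,0],"roll": 0,"jaw": 80},
    {"delta_pos": [0,729,0],"roll": 0,"jaw": 80},
    {"delta_pos": [0,729,0],"roll": 0,"jaw": 80},
    {"delta_pos": [0,729,0],"roll": 0,"jaw": 80},
    {"delta_pos": [0,729,0],"roll": 0,"jaw": 80},
  ],
)

```text
time_s: 15.72
ee_pos: [420.8, -368.3, 240.2]
ee_rot: [-180.0, 0.0, -0.1]
force: [1.1, 0.4, 0.1]
gripper_width: 73.0
gripper_force: 0.0
```

>>> arm_command(
  rows=[
    {"delta_pos": [153,0,100],"roll": 0,"jaw": 80},
    {"delta_pos": [153,0,100],"roll": 0,"jaw": 80},
    {"delta_pos": [153,0,100],"roll": 0,"jaw": 80},
    {"delta_pos": [153,0,100],"roll": 0,"jaw": 80},
    {"delta_pos": [153,0,100],"roll": 0,"jaw": 80},
    {"delta_pos": [153,0,100],"roll": 0,"jaw": 80},
    {"delta_pos": [153,0,100],"roll": 0,"jaw": 80},
    {"delta_pos": [153,0,100],"roll": 0,"jaw": 80},
  ],
)

```text
time_s: 16.38
ee_pos: [573.4, -366.2, 142.3]
ee_rot: [179.9, -0.0, 0.1]
force: [-0.9, -0.7, 0.3]
gripper_width: 73.0
gripper_force: 0.0
```

>>> arm_command(
  rows=[
    {"delta_pos": [1,0,136],"roll": 0,"jaw": 80},
    {"delta_pos": [1,0,136],"roll": 0,"jaw": 80},
    {"delta_pos": [1,0,136],"roll": 0,"jaw": 80},
    {"delta_pos": [1,0,136],"roll": 0,"jaw": 80},
    {"delta_pos": [1,0,136],"roll": 0,"jaw": 80},
    {"delta_pos": [1,0,136],"roll": 0,"jaw": 20},
    {"delta_pos": [1,0,136],"roll": 0,"jaw": 20},
    {"delta_pos": [1,0,136],"roll": 0,"jaw": 20},
    {"delta_pos": [1,0,136],"roll": 0,"jaw": 20},
    {"delta_pos": [1,0,136],"roll": 0,"jaw": 20},
    {"delta_pos": [1,0,136],"roll": 0,"jaw": 20},
    {"delta_pos": [1,0,136],"roll": 0,"jaw": 20},
    {"delta_pos": [1,0,136],"roll": 0,"jaw": 20},
  ],
  squeeze=20,
)

```text
time_s: 17.47
ee_pos: [575.4, -366.7, 6.0]
ee_rot: [179.9, -0.1, 0.1]
force: [-0.3, 0.8, 5.8]
gripper_width: 38.9
gripper_force: 20.0
```

>>> arm_command(
  rows=[
    {"delta_pos": [0,0,-235],"roll": 0,"jaw": 20},
    {"delta_pos": [0,0,-235],"roll": 0,"jaw": 20},
    {"delta_pos": [0,0,-235],"roll": 0,"jaw": 20},
    {"delta_pos": [0,0,-235],"roll": 0,"jaw": 20},
    {"delta_pos": [0,0,-235],"roll": 0,"jaw": 20},
    {"delta_pos": [0,0,-235],"roll": 0,"jaw": 20},
    {"delta_pos": [-155,0,-235],"roll": 0,"jaw": 20},
    {"delta_pos": [-155,0,-235],"roll": 0,"jaw": 20},
    {"delta_pos": [-155,0,-235],"roll": 0,"jaw": 20},
    {"delta_pos": [-155,0,-235],"roll": 0,"jaw": 20},
    {"delta_pos": [-155,0,-235],"roll": 0,"jaw": 20},
  ],
)

```text
time_s: 18.38
ee_pos: [414.4, -365.7, 240.2]
ee_rot: [-179.9, 0.2, -0.1]
force: [-0.6, 0.3, -0.6]
gripper_width: 38.6
gripper_force: 20.0
```

>>> arm_command(
  rows=[
    {"delta_pos": [0,-593,0],"roll": 0,"jaw": 20},
    {"delta_pos": [0,-593,0],"roll": 0,"jaw": 20},
    {"delta_pos": [0,-593,0],"roll": 0,"jaw": 20},
    {"delta_pos": [0,-593,0],"roll": 0,"jaw": 20},
    {"delta_pos": [0,-593,0],"roll": 0,"jaw": 20},
    {"delta_pos": [0,-593,0],"roll": 0,"jaw": 20},
    {"delta_pos": [0,-593,0],"roll": 0,"jaw": 20},
    {"delta_pos": [0,-593,0],"roll": 0,"jaw": 20},
    {"delta_pos": [0,-593,0],"roll": 0,"jaw": 20},
    {"delta_pos": [0,-593,0],"roll": 0,"jaw": 20},
    {"delta_pos": [0,-593,0],"roll": 0,"jaw": 20},
    {"delta_pos": [0,-593,0],"roll": 0,"jaw": 20},
    {"delta_pos": [0,-593,0],"roll": 0,"jaw": 20},
    {"delta_pos": [0,-593,0],"roll": 0,"jaw": 20},
    {"delta_pos": [0,-593,0],"roll": 0,"jaw": 20},
    {"delta_pos": [0,-593,0],"roll": 0,"jaw": 20},
    {"delta_pos": [0,-593,0],"roll": 0,"jaw": 20},
  ],
)

```text
time_s: 19.8
ee_pos: [419.2, 226.6, 239.4]
ee_rot: [179.9, 0.0, 0.2]
force: [0.3, 0.0, -1.4]
gripper_width: 39.0
gripper_force: 20.0
```

>>> arm_command(
  rows=[
    {"delta_pos": [157,0,150],"roll": 0,"jaw": 20},
    {"delta_pos": [157,0,150],"roll": 0,"jaw": 20},
    {"delta_pos": [157,0,150],"roll": 0,"jaw": 20},
    {"delta_pos": [157,0,150],"roll": 0,"jaw": 20},
    {"delta_pos": [157,0,150],"roll": 0,"jaw": 20},
    {"delta_pos": [157,0,150],"roll": 0,"jaw": 20},
    {"delta_pos": [157,0,150],"roll": 0,"jaw": 20},
    {"delta_pos": [157,0,150],"roll": 0,"jaw": 20},
    {"delta_pos": [157,0,150],"roll": 0,"jaw": 20},
  ],
)

```text
time_s: 20.55
ee_pos: [576.1, 226.0, 91.6]
ee_rot: [-180.0, -0.1, 0.0]
force: [0.1, -0.9, 1.0]
gripper_width: 39.1
gripper_force: 20.0
```

```bash
python3 - <<'E'
from h import *
f=wgrab("w6");s=f["s"];print(s["ee_pos"],s["ee_rot"],s["time_s"],s["gripper_width"])
E
```

```text
[576.09984474 226.005977    91.58797973] [-1.79975340e+02 -7.73330114e-02  1.03214096e-02] 20.55 39.103741982605456
```

View pics/w6.png

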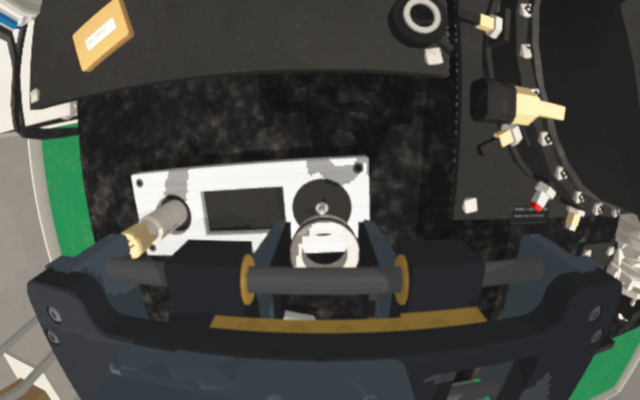

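```bash
python3 - <<'E'
from h import *
f=wgrab("");im=f["img"];z=f["s"]["ee_pos"][2];print(f["s"]["ee_pos"])
print("pin",wray(f,[(321,208)],28))
m=(im.min(2)>100).astype(np.uint8);m[:222]=0;m[:,:290]=0;m[:,361:]=0;m[262:]=0
n,l,s,ce=cv2.connectedComponentsWithStats(m);i=1+s[1:,4].argmax()
P=wray(f,np.argwhere(l==i)[:,::-1],z+8);print("ring",P.min(0),P.max(0))
k=(im[...,:].max(2)<60);mm=np.zeros((400,640),np.uint8);mm[175:225,290:352]=k[175:225,290:352]
Q=wray(f,np.argwhere(mm)[:,::-1],16);print("disc",np.percentile(Q,[1,99],axis=0))
E
```

```text
[576.12104266 226.39142853  91.96557625]
pin [[581.43336352 227.75595576  28.        ]]
ring [570.02233071 204.97924734  99.96557625] [594.47774129 244.70292636  99.96557625]
disc [[568.17017703 205.29646301  16.        ]
 [600.86872667 248.03354787  16.        ]]
```

>>> arm_command(
  rows=[
    {"delta_pos": [5,-2,20],"roll": 0,"jaw": 20},
    {"delta_pos": [5,-2,45],"roll": 0,"jaw": 20},
    {"delta_pos": [5,-2,50],"roll": 0,"jaw": 20},
    {"delta_pos": [5,-2,55],"roll": 0,"jaw": 20},
    {"delta_pos": [5,-2,60],"roll": 0,"jaw": 20},
    {"delta_pos": [5,-2,65],"roll": 0,"jaw": 20},
    {"delta_pos": [5,-2,68],"roll": 0,"jaw": 20},
    {"delta_pos": [5,-2,68],"roll": 0,"jaw": 20},
    {"delta_pos": [5,-2,68],"roll": 0,"jaw": 20},
  ],
)

```text
time_s: 21.4
ee_pos: [581.6, 228.8, 22.4]
ee_rot: [-180.0, -0.0, 0.1]
force: [0.3, 0.4, 0.1]
gripper_width: 39.3
gripper_force: 20.0
```

>>> arm_command(
  rows=[
    {"delta_pos": [0,0,1],"roll": 0,"jaw": 65},
    {"delta_pos": [0,0,1],"roll": 0,"jaw": 65},
    {"delta_pos": [0,0,1],"roll": 0,"jaw": 65},
    {"delta_pos": [0,0,1],"roll": 0,"jaw": 65},
    {"delta_pos": [0,0,1],"roll": 0,"jaw": 65},
    {"delta_pos": [0,0,1],"roll": 0,"jaw": 65},
    {"delta_pos": [0,0,-217],"roll": 0,"jaw": 65},
    {"delta_pos": [0,0,-217],"roll": 0,"jaw": 65},
    {"delta_pos": [0,0,-217],"roll": 0,"jaw": 65},
    {"delta_pos": [0,0,-217],"roll": 0,"jaw": 65},
    {"delta_pos": [0,0,-217],"roll": 0,"jaw": 65},
    {"delta_pos": [0,0,-217],"roll": 0,"jaw": 65},
    {"delta_pos": [-161,0,-217],"roll": 0,"jaw": 65},
    {"delta_pos": [-161,0,-217],"roll": 0,"jaw": 65},
    {"delta_pos": [-161,0,-217],"roll": 0,"jaw": 65},
    {"delta_pos": [-161,0,-217],"roll": 0,"jaw": 65},
    {"delta_pos": [-161,0,-217],"roll": 0,"jaw": 65},
    {"delta_pos": [-161,0,-217],"roll": 0,"jaw": 65},
  ],
)

```text
time_s: 22.9
ee_pos: [418.9, 228.4, 239.2]
ee_rot: [-180.0, -0.0, 0.1]
force: [-0.8, 0.2, 0.1]
gripper_width: 59.4
gripper_force: 0.0
```

```bash
python3 - <<'E'
from h import *
f=wgrab("w7");s=f["s"];print(s["ee_pos"],s["time_s"])
cv2.imwrite("pics/o7.png",np.hstack([rect(f,520,620,180,400,30,.4),rect(f,370,470,240,340,30,.4)]))
E
```

```text
[418.94175826 228.41675771 239.22488801] 22.9
```

View pics/o7.png

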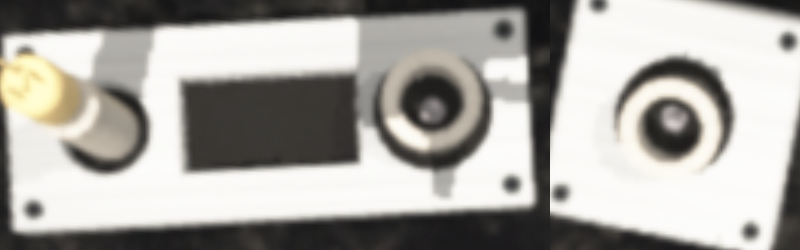

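Both rings are down over their pins. Now the window at (410.5,-265).

>>> arm_command(
  rows=[
    {"delta_pos": [-9,493,0],"roll": 0,"jaw": 100},
    {"delta_pos": [-9,493,0],"roll": 0,"jaw": 100},
    {"delta_pos": [-9,493,0],"roll": 0,"jaw": 100},
    {"delta_pos": [-9,493,0],"roll": 0,"jaw": 100},
    {"delta_pos": [-9,493,0],"roll": 0,"jaw": 100},
    {"delta_pos": [-9,493,0],"roll": 0,"jaw": 100},
    {"delta_pos": [-9,493,0],"roll": 0,"jaw": 100},
    {"delta_pos": [-9,493,0],"roll": 0,"jaw": 100},
    {"delta_pos": [-9,493,0],"roll": 0,"jaw": 100},
    {"delta_pos": [-9,493,0],"roll": 0,"jaw": 100},
    {"delta_pos": [-9,493,0],"roll": 0,"jaw": 100},
    {"delta_pos": [-9,493,0],"roll": 0,"jaw": 100},
    {"delta_pos": [-9,493,0],"roll": 0,"jaw": 100},
    {"delta_pos": [-9,493,0],"roll": 0,"jaw": 100},
    {"delta_pos": [-9,493,100],"roll": 0,"jaw": 100},
    {"delta_pos": [-9,493,100],"roll": 0,"jaw": 100},
    {"delta_pos": [-9,493,100],"roll": 0,"jaw": 100},
    {"delta_pos": [-9,493,100],"roll": 0,"jaw": 100},
    {"delta_pos": [-9,493,100],"roll": 0,"jaw": 100},
  ],
)

```text
time_s: 24.53
ee_pos: [412.3, -263.7, 138.7]
ee_rot: [-179.9, 0.1, 0.1]
force: [0.3, -0.2, 0.3]
gripper_width: 91.5
gripper_force: 0.0
```

```bash
python3 - <<'E'
from h import *
f=wgrab("");im=f["img"];print(f["s"]["ee_pos"],f["s"]["gripper_width"],f["s"]["time_s"])
o=rect(f,350,470,-330,-200,12,.25)
g=cv2.cvtColor(o,cv2.COLOR_BGR2GRAY);m=(o.min(2)>100).astype(np.uint8)
n,l,s,ce=cv2.connectedComponentsWithStats(m);i=1+s[1:,4].argmax();x,y,w,h=s[i][:4]
print("y",-200-.25*x,-200-.25*(x+w),"x top",470-.25*y,470-.25*(y+h))
E
```

```text
[ 412.25166651 -263.7390046   138.66304651] 91.50886688859322 24.5333
y -237.5 -293.0 x top 438.75 383.0
```

>>> arm_command(
  rows=[
    {"delta_pos": [-1,1,134],"roll": 0,"jaw": 100},
    {"delta_pos": [-1,1,134],"roll": 0,"jaw": 100},
    {"delta_pos": [-1,1,134],"roll": 0,"jaw": 100},
    {"delta_pos": [-1,1,134],"roll": 0,"jaw": 100},
    {"delta_pos": [-1,1,134],"roll": 0,"jaw": 100},
    {"delta_pos": [-1,1,134],"roll": 0,"jaw": 45},
    {"delta_pos": [-1,1,134],"roll": 0,"jaw": 45},
    {"delta_pos": [-1,1,134],"roll": 0,"jaw": 45},
    {"delta_pos": [-1,1,134],"roll": 0,"jaw": 45},
    {"delta_pos": [-1,1,134],"roll": 0,"jaw": 45},
    {"delta_pos": [-1,1,134],"roll": 0,"jaw": 45},
    {"delta_pos": [-1,1,134],"roll": 0,"jaw": 45},
    {"delta_pos": [-1,1,134],"roll": 0,"jaw": 45},
  ],
  squeeze=15,
)

```text
time_s: 25.67
ee_pos: [411.6, -266.0, 6.3]
ee_rot: [179.9, -0.1, 0.1]
force: [-0.9, 0.3, 7.1]
gripper_width: 59.9
gripper_force: 15.0
```

>>> arm_command(
  rows=[
    {"delta_pos": [0,0,-20],"roll": 0,"jaw": 45},
    {"delta_pos": [0,0,-60],"roll": 0,"jaw": 45},
    {"delta_pos": [0,0,-100],"roll": 0,"jaw": 45},
    {"delta_pos": [0,0,-140],"roll": 0,"jaw": 45},
    {"delta_pos": [0,0,-180],"roll": 0,"jaw": 45},
    {"delta_pos": [0,0,-220],"roll": 0,"jaw": 45},
    {"delta_pos": [10,0,-235],"roll": 0,"jaw": 45},
    {"delta_pos": [10,-20,-235],"roll": 0,"jaw": 45},
  ],
)

```text
time_s: 26.33
ee_pos: [424.4, -249.0, 245.2]
ee_rot: [179.5, -0.6, -0.1]
force: [0.7, 0.3, -0.9]
gripper_width: 60.0
gripper_force: 15.0
```

>>> arm_command(
  rows=[
    {"delta_pos": [0,-538,0],"roll": 0,"jaw": 45},
    {"delta_pos": [0,-538,0],"roll": 0,"jaw": 45},
    {"delta_pos": [0,-538,0],"roll": 0,"jaw": 45},
    {"delta_pos": [0,-538,0],"roll": 0,"jaw": 45},
    {"delta_pos": [0,-538,0],"roll": 0,"jaw": 45},
    {"delta_pos": [0,-538,0],"roll": 0,"jaw": 45},
    {"delta_pos": [0,-538,0],"roll": 0,"jaw": 45},
    {"delta_pos": [0,-538,0],"roll": 0,"jaw": 45},
    {"delta_pos": [0,-538,0],"roll": 0,"jaw": 45},
    {"delta_pos": [0,-538,0],"roll": 0,"jaw": 45},
    {"delta_pos": [0,-538,0],"roll": 0,"jaw": 45},
    {"delta_pos": [0,-538,0],"roll": 0,"jaw": 45},
    {"delta_pos": [0,-538,0],"roll": 0,"jaw": 45},
    {"delta_pos": [0,-538,0],"roll": 0,"jaw": 45},
    {"delta_pos": [0,-538,0],"roll": 0,"jaw": 45},
    {"delta_pos": [0,-538,150],"roll": 0,"jaw": 45},
    {"delta_pos": [0,-538,150],"roll": 0,"jaw": 45},
    {"delta_pos": [0,-538,150],"roll": 0,"jaw": 45},
    {"delta_pos": [0,-538,150],"roll": 0,"jaw": 45},
    {"delta_pos": [0,-538,150],"roll": 0,"jaw": 45},
  ],
)

```text
time_s: 28.0
ee_pos: [416.6, 288.4, 85.1]
ee_rot: [179.6, 0.6, -0.0]
force: [-0.2, 0.1, -0.6]
gripper_width: 60.0
gripper_force: 15.0
```

```bash
python3 - <<'E'
from h import *
f=wgrab("w8");s=f["s"];print(s["ee_pos"],s["ee_rot"],s["time_s"],s["gripper_width"]);im=f["img"]
z=s["ee_pos"][2]
m=(im.min(2)>100).astype(np.uint8);m[262:]=0;m[:190]=0;m[:,:280]=0;m[:,370:]=0
n,l,st,ce=cv2.connectedComponentsWithStats(m)
for i in range(1,n):
    if st[i][4]>100:
        P=wray(f,np.argwhere(l==i)[:,::-1],z+6);print(st[i],P.min(0),P.max(0))
E
```

```text
[416.55318273 288.41059447  85.12627177] [ 1.79581205e+02  5.83758564e-01 -3.78240452e-02] 28.0 60.04703621504747
[280 190  13  34 249] [433.73852341 304.96300784  91.12627177] [453.07452415 312.43020095  91.12627177]
[292 190  44  18 313] [443.26273496 281.27868094  91.12627177] [453.00125581 305.23799139  91.12627177]
[343 190  27  37 529] [431.75521474 261.56924274  91.12627177] [452.97546898 276.91047025  91.12627177]
[ 280  208   90   54 4125] [409.29044374 260.57930395  91.12627177] [442.65809683 313.6390132   91.12627177]
```

View pics/w8.png

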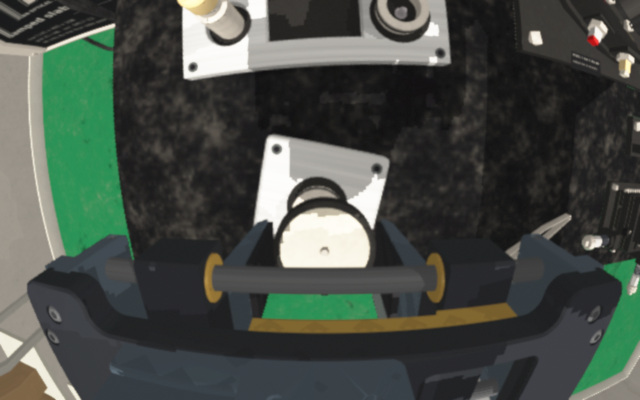

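The wrist view shows the window held level at (325,242), above the square tray's ring at (318,195). I'll let it settle before lowering.

>>> arm_command(
  rows=[
    {"delta_pos": [0,0,0],"roll": 0,"jaw": 45},
    {"delta_pos": [0,0,0],"roll": 0,"jaw": 45},
    {"delta_pos": [0,0,0],"roll": 0,"jaw": 45},
  ],
)

```text
time_s: 28.3
ee_pos: [421.8, 293.1, 92.2]
ee_rot: [-179.9, -0.2, 0.0]
force: [0.4, -0.3, -0.2]
gripper_width: 60.0
gripper_force: 15.0
```

>>> arm_command(
  rows=[
    {"delta_pos": [0,0,25],"roll": 0,"jaw": 45},
    {"delta_pos": [0,0,40],"roll": 0,"jaw": 45},
    {"delta_pos": [0,0,48],"roll": 0,"jaw": 45},
    {"delta_pos": [0,0,52],"roll": 0,"jaw": 45},
    {"delta_pos": [0,0,54],"roll": 0,"jaw": 45},
    {"delta_pos": [0,0,54],"roll": 0,"jaw": 45},
    {"delta_pos": [0,0,54],"roll": 0,"jaw": 45},
  ],
)

```text
time_s: 28.88
ee_pos: [421.0, 293.0, 36.8]
ee_rot: [-179.9, -0.1, 0.1]
force: [-0.9, -0.5, -0.4]
gripper_width: 60.0
gripper_force: 15.0
```

>>> arm_command(
  rows=[
    {"delta_pos": [0,0,1],"roll": 0,"jaw": 45},
    {"delta_pos": [0,0,1],"roll": 0,"jaw": 45},
    {"delta_pos": [0,0,1],"roll": 0,"jaw": 75},
    {"delta_pos": [0,0,1],"roll": 0,"jaw": 90},
    {"delta_pos": [0,0,1],"roll": 0,"jaw": 90},
    {"delta_pos": [0,0,1],"roll": 0,"jaw": 90},
    {"delta_pos": [0,0,1],"roll": 0,"jaw": 90},
    {"delta_pos": [0,0,1],"roll": 0,"jaw": 90},
    {"delta_pos": [0,0,-30],"roll": 0,"jaw": 90},
    {"delta_pos": [0,0,-70],"roll": 0,"jaw": 90},
    {"delta_pos": [0,0,-110],"roll": 0,"jaw": 90},
    {"delta_pos": [0,0,-150],"roll": 0,"jaw": 90},
    {"delta_pos": [0,0,-190],"roll": 0,"jaw": 90},
    {"delta_pos": [0,0,-204],"roll": 0,"jaw": 90},
    {"delta_pos": [0,0,-204],"roll": 0,"jaw": 90},
  ],
)

```text
time_s: 30.13
ee_pos: [422.3, 293.8, 244.6]
ee_rot: [-179.7, -0.5, 0.1]
force: [0.7, -0.0, -0.1]
gripper_width: 82.2
gripper_force: 0.0
```

```bash
python3 - <<'E'
from h import *
f=wgrab("w9");s=f["s"];print(s["ee_pos"],s["time_s"],s["force"])
o=rect(f,370,470,240,340,42,.25);cv2.imwrite("o9.png",o)
g=cv2.GaussianBlur(cv2.cvtColor(o,cv2.COLOR_BGR2GRAY),(5,5),1)
c=cv2.HoughCircles(g,cv2.HOUGH_GRADIENT,1.5,40,param1=100,param2=20,minRadius=100,maxRadius=135)
if c is not None:
    for u,v,r in c[0][:4]: print("x",470-.25*v,"y",340-.25*u,"r",r*.25)
d=f["z_map"]
t=env.grab_frame("top");im=t["img"]
tm=((im.min(2)>150)).astype(np.uint8);print(ray_plane(t,(183.7,236.7),16))
E
```

```text
[422.27892039 293.83303393 244.56152893] 30.1333 [ 0.6549623  -0.03225277 -0.07804627]
x 420.3125 y 291.8125 r 26.95
x 438.3125 y 274.1875 r 31.0
[[420.27676458 290.40533536  16.        ]]
```

The window lies centred at about (420.3,291.8). Adapter next, turning to yaw 57° on the way.

>>> arm_command(
  rows=[
    {"delta_pos": [-1,567,0],"roll": -11.4,"jaw": 70},
    {"delta_pos": [-1,567,0],"roll": -11.4,"jaw": 70},
    {"delta_pos": [-1,567,0],"roll": -11.4,"jaw": 70},
    {"delta_pos": [-1,567,0],"roll": -11.4,"jaw": 70},
    {"delta_pos": [-1,567,0],"roll": -11.4,"jaw": 70},
    {"delta_pos": [-1,567,0],"roll": -11.4,"jaw": 70},
    {"delta_pos": [-1,567,0],"roll": -11.4,"jaw": 70},
    {"delta_pos": [-1,567,0],"roll": -11.4,"jaw": 70},
    {"delta_pos": [-1,567,0],"roll": -11.4,"jaw": 70},
    {"delta_pos": [-1,567,0],"roll": -11.4,"jaw": 70},
    {"delta_pos": [-1,567,0],"roll": -11.4,"jaw": 70},
    {"delta_pos": [-1,567,0],"roll": -11.4,"jaw": 70},
    {"delta_pos": [-1,567,0],"roll": -11.4,"jaw": 70},
    {"delta_pos": [-1,567,0],"roll": -11.4,"jaw": 70},
    {"delta_pos": [108,567,100],"roll": -11.4,"jaw": 70},
    {"delta_pos": [108,567,100],"roll": -11.4,"jaw": 70},
    {"delta_pos": [108,567,100],"roll": -11.4,"jaw": 70},
    {"delta_pos": [108,567,100],"roll": -11.4,"jaw": 70},
    {"delta_pos": [108,567,100],"roll": -11.4,"jaw": 70},
    {"delta_pos": [108,567,100],"roll": -11.4,"jaw": 70},
  ],
)

```text
time_s: 31.9
ee_pos: [527.3, -273.4, 136.1]
ee_rot: [-179.5, 0.0, 57.1]
force: [0.6, -0.2, 0.6]
gripper_width: 63.9
gripper_force: 0.0
```

```bash
python3 - <<'E'
from h import *
f=wgrab("w10");s=f["s"];print(s["ee_pos"],s["ee_rot"],s["time_s"])
o=rect(f,490,570,-315,-235,15,.25)
m=(o.min(2)>85).astype(np.uint8);n,l,st,ce=cv2.connectedComponentsWithStats(m)
for i in range(1,n):
    if st[i][4]>1500:
        r=cv2.minAreaRect(np.argwhere(l==i)[:,::-1].astype(np.float32));print("x",570-.25*r[0][1],"y",-235-.25*r[0][0],np.array(r[1])*.25,r[2])
E
```

```text
[ 527.25417363 -273.44390793  136.13977707] [-1.79537263e+02  4.53741541e-02  5.70737321e+01] 31.9
x 529.4705123901367 y -273.49718475341797 [59.17437363 24.90994644] 32.0053825378418
```

>>> arm_command(
  rows=[
    {"delta_pos": [0.5,0.5,100],"roll": 0,"jaw": 70},
    {"delta_pos": [0.5,0.5,130],"roll": 0,"jaw": 70},
    {"delta_pos": [0.5,0.5,130],"roll": 0,"jaw": 70},
    {"delta_pos": [0.5,0.5,132],"roll": 0,"jaw": 70},
    {"delta_pos": [0.5,0.5,132],"roll": 0,"jaw": 70},
    {"delta_pos": [0.5,0.5,132],"roll": 0,"jaw": 10},
    {"delta_pos": [0.5,0.5,132],"roll": 0,"jaw": 10},
    {"delta_pos": [0.5,0.5,132],"roll": 0,"jaw": 10},
    {"delta_pos": [0.5,0.5,132],"roll": 0,"jaw": 10},
    {"delta_pos": [0.5,0.5,132],"roll": 0,"jaw": 10},
    {"delta_pos": [0.5,0.5,132],"roll": 0,"jaw": 10},
    {"delta_pos": [0.5,0.5,132],"roll": 0,"jaw": 10},
    {"delta_pos": [0.5,0.5,132],"roll": 0,"jaw": 10},
    {"delta_pos": [0.5,0.5,132],"roll": 0,"jaw": 10},
    {"delta_pos": [0.5,0.5,132],"roll": 0,"jaw": 10},
  ],
  squeeze=20,
)

```text
time_s: 33.2
ee_pos: [529.7, -274.3, 8.5]
ee_rot: [180.0, 0.0, 57.1]
force: [-0.4, 0.8, 5.4]
gripper_width: 22.0
gripper_force: 20.0
```

>>> arm_command(
  rows=[
    {"delta_pos": [0,0,0],"roll": 0,"jaw": 40},
    {"delta_pos": [0,0,0],"roll": 0,"jaw": 40},
    {"delta_pos": [0,0,-5],"roll": 0,"jaw": 40},
    {"delta_pos": [0,0,-5],"roll": 0,"jaw": 40},
    {"delta_pos": [0,0,-5],"roll": 0,"jaw": 10},
    {"delta_pos": [0,0,-5],"roll": 0,"jaw": 10},
    {"delta_pos": [0,0,-5],"roll": 0,"jaw": 10},
    {"delta_pos": [0,0,-5],"roll": 0,"jaw": 10},
    {"delta_pos": [0,0,-5],"roll": 0,"jaw": 10},
    {"delta_pos": [0,0,-5],"roll": 0,"jaw": 10},
    {"delta_pos": [0,0,-5],"roll": 0,"jaw": 10},
  ],
)

```text
time_s: 34.12
ee_pos: [529.5, -274.3, 12.9]
ee_rot: [-180.0, 0.0, 57.1]
force: [0.4, 0.3, 0.2]
gripper_width: 21.8
gripper_force: 20.0
```

>>> arm_command(
  rows=[
    {"delta_pos": [0,0,-20],"roll": 0,"jaw": 10},
    {"delta_pos": [0,0,-60],"roll": 0,"jaw": 10},
    {"delta_pos": [0,0,-100],"roll": 0,"jaw": 10},
    {"delta_pos": [0,0,-140],"roll": 0,"jaw": 10},
    {"delta_pos": [0,0,-180],"roll": 0,"jaw": 10},
    {"delta_pos": [0,0,-220],"roll": 0,"jaw": 10},
    {"delta_pos": [0,0,-228],"roll": 0,"jaw": 10},
    {"delta_pos": [-59,-91,-228],"roll": 0,"jaw": 10},
    {"delta_pos": [-59,-91,-228],"roll": 0,"jaw": 10},
    {"delta_pos": [-59,-91,-228],"roll": 0,"jaw": 10},
    {"delta_pos": [-59,-91,-228],"roll": 0,"jaw": 10},
    {"delta_pos": [-59,-91,-228],"roll": 0,"jaw": 10},
  ],
)

```text
time_s: 35.12
ee_pos: [420.1, -274.2, 241.1]
ee_rot: [180.0, -0.0, 57.0]
force: [-0.0, -0.5, -0.8]
gripper_width: 21.5
gripper_force: 20.0
```

>>> arm_command(
  rows=[
    {"delta_pos": [477,-310,0],"roll": -7.2,"jaw": 10},
    {"delta_pos": [477,-310,0],"roll": -7.2,"jaw": 10},
    {"delta_pos": [477,-310,0],"roll": -7.2,"jaw": 10},
    {"delta_pos": [477,-310,0],"roll": -7.2,"jaw": 10},
    {"delta_pos": [477,-310,0],"roll": -7.2,"jaw": 10},
    {"delta_pos": [477,-310,0],"roll": -7.2,"jaw": 10},
    {"delta_pos": [477,-310,0],"roll": -7.2,"jaw": 10},
    {"delta_pos": [477,-310,0],"roll": -7.2,"jaw": 10},
    {"delta_pos": [477,-310,0],"roll": -7.2,"jaw": 10},
    {"delta_pos": [477,-310,0],"roll": -7.2,"jaw": 10},
    {"delta_pos": [477,-310,0],"roll": -7.2,"jaw": 10},
    {"delta_pos": [477,-310,0],"roll": -7.2,"jaw": 10},
    {"delta_pos": [477,-310,0],"roll": -7.2,"jaw": 10},
    {"delta_pos": [477,-310,0],"roll": -7.2,"jaw": 10},
    {"delta_pos": [477,-310,0],"roll": -7.2,"jaw": 10},
    {"delta_pos": [477,-310,0],"roll": -7.2,"jaw": 10},
    {"delta_pos": [477,-310,0],"roll": -7.2,"jaw": 10},
    {"delta_pos": [477,-310,0],"roll": -7.2,"jaw": 10},
  ],
)

```text
time_s: 36.62
ee_pos: [420.5, 294.0, 240.7]
ee_rot: [-180.0, 0.0, 93.0]
force: [0.0, 0.2, -0.9]
gripper_width: 21.5
gripper_force: 20.0
```

>>> arm_command(
  rows=[
    {"delta_pos": [-7.4,154,0],"roll": 0,"jaw": 10},
    {"delta_pos": [-7.4,154,0],"roll": 0,"jaw": 10},
    {"delta_pos": [-7.4,154,0],"roll": 0,"jaw": 10},
    {"delta_pos": [-7.4,154,0],"roll": 0,"jaw": 10},
    {"delta_pos": [-7.4,154,0],"roll": 0,"jaw": 10},
    {"delta_pos": [-7.4,154,100],"roll": 0,"jaw": 10},
    {"delta_pos": [-7.4,154,100],"roll": 0,"jaw": 10},
    {"delta_pos": [-7.4,154,100],"roll": 0,"jaw": 10},
    {"delta_pos": [-7.4,154,100],"roll": 0,"jaw": 10},
    {"delta_pos": [-7.4,154,100],"roll": 0,"jaw": 10},
  ],
)

```text
time_s: 37.45
ee_pos: [574.2, 294.5, 140.8]
ee_rot: [-179.9, 0.0, 93.0]
force: [0.3, -0.5, 0.3]
gripper_width: 21.8
gripper_force: 20.0
```

```bash
python3 - <<'E'
from h import *
f=wgrab("w11");s=f["s"];print(s["ee_pos"],s["ee_rot"],s["time_s"]);im=f["img"];z=s["ee_pos"][2]
o=rect(f,520,620,180,400,16,.5);cv2.imwrite("o11.png",o)
g=o.max(2);print("cam",f["c"])
# coarse map of brightness along tray y axis through pocket side (x=585) and (x=565)
for x in (600,590,582,575,567,560,550):
    print(x,[int(g[int((620-x)/.5),int((400-y)/.5)]) for y in range(390,190,-8)])
E
```

```text
[574.19422862 294.450476   140.82713947] [-1.79927765e+02  3.32821463e-02  9.29866211e+01] 37.45
cam [571.10940412 368.03518984 312.63408287]
600 [247, 248, 249, 169, 167, 167, 247, 248, 248, 247, 248, 247, 247, 247, 246, 229, 28, 26, 25, 25, 28, 29, 57, 92, 116]
590 [249, 250, 250, 115, 127, 168, 247, 237, 56, 55, 55, 56, 54, 56, 56, 141, 179, 135, 135, 148, 163, 174, 92, 91, 114]
582 [249, 250, 83, 254, 254, 77, 249, 243, 54, 56, 55, 56, 56, 140, 144, 148, 239, 158, 167, 172, 173, 174, 107, 91, 111]
575 [242, 191, 234, 252, 249, 239, 247, 245, 55, 55, 55, 55, 61, 242, 250, 231, 248, 162, 165, 168, 170, 172, 118, 91, 109]
567 [239, 195, 237, 252, 252, 230, 246, 246, 54, 55, 55, 55, 56, 228, 214, 184, 238, 161, 165, 166, 168, 170, 129, 91, 109]
560 [239, 239, 33, 249, 241, 77, 249, 248, 53, 55, 53, 53, 42, 53, 42, 155, 243, 161, 163, 163, 162, 160, 131, 90, 107]
550 [248, 249, 249, 249, 250, 250, 251, 250, 250, 250, 249, 249, 248, 247, 247, 246, 56, 37, 27, 26, 26, 26, 34, 90, 106]
```

>>> arm_command(
  rows=[
    {"delta_pos": [0,0,40],"roll": 0,"jaw": 10},
    {"delta_pos": [0,0,80],"roll": 0,"jaw": 10},
    {"delta_pos": [0,0,100],"roll": 0,"jaw": 10},
    {"delta_pos": [0,0,110],"roll": 0,"jaw": 10},
    {"delta_pos": [0,0,116],"roll": 0,"jaw": 10},
    {"delta_pos": [0,0,119],"roll": 0,"jaw": 10},
    {"delta_pos": [0,0,119],"roll": 0,"jaw": 10},
    {"delta_pos": [0,0,119],"roll": 0,"jaw": 10},
  ],
)

```text
time_s: 38.17
ee_pos: [575.9, 296.1, 23.9]
ee_rot: [179.8, -0.1, 93.1]
force: [0.8, 0.3, -0.2]
gripper_width: 21.9
gripper_force: 20.0
```

>>> arm_command(
  rows=[
    {"delta_pos": [-1,-1,1],"roll": 0,"jaw": 10},
    {"delta_pos": [-1,-1,2],"roll": 0,"jaw": 10},
    {"delta_pos": [-1,-1,2],"roll": 0,"jaw": 10},
    {"delta_pos": [-1,-1,2],"roll": 0,"jaw": 10},
  ],
)

```text
time_s: 38.5
ee_pos: [574.1, 294.6, 20.9]
ee_rot: [179.9, -0.0, 93.1]
force: [-1.1, -0.4, 3.8]
gripper_width: 21.8
gripper_force: 20.0
```

>>> arm_command(
  rows=[
    {"delta_pos": [0,0,0],"roll": 0,"jaw": 50},
    {"delta_pos": [0,0,0],"roll": 0,"jaw": 50},
    {"delta_pos": [0,0,0],"roll": 0,"jaw": 50},
    {"delta_pos": [0,0,0],"roll": 0,"jaw": 50},
    {"delta_pos": [0,0,0],"roll": 0,"jaw": 50},
    {"delta_pos": [0,0,-30],"roll": 0,"jaw": 50},
    {"delta_pos": [0,0,-70],"roll": 0,"jaw": 50},
    {"delta_pos": [0,0,-110],"roll": 0,"jaw": 50},
    {"delta_pos": [0,0,-150],"roll": 0,"jaw": 50},
    {"delta_pos": [0,0,-190],"roll": 0,"jaw": 50},
    {"delta_pos": [0,0,-220],"roll": 0,"jaw": 50},
    {"delta_pos": [8,-154,-220],"roll": 18.6,"jaw": 50},
    {"delta_pos": [8,-154,-220],"roll": 18.6,"jaw": 50},
    {"delta_pos": [8,-154,-220],"roll": 18.6,"jaw": 50},
    {"delta_pos": [8,-154,-220],"roll": 18.6,"jaw": 50},
    {"delta_pos": [8,-154,-220],"roll": 18.6,"jaw": 50},
    {"delta_pos": [8,-154,-220],"roll": 18.6,"jaw": 50},
    {"delta_pos": [8,-154,-220],"roll": 18.6,"jaw": 50},
    {"delta_pos": [8,-154,-220],"roll": 18.6,"jaw": 50},
    {"delta_pos": [8,-154,-220],"roll": 18.6,"jaw": 50},
  ],
)

```text
time_s: 40.17
ee_pos: [419.1, 294.2, 240.0]
ee_rot: [180.0, -0.0, 28.3]
force: [0.7, 0.5, 0.0]
gripper_width: 45.6
gripper_force: 0.0
```

>>> arm_command(
  rows=[
    {"delta_pos": [0,0,0],"roll": 5,"jaw": 50},
    {"delta_pos": [0,0,0],"roll": 5,"jaw": 50},
    {"delta_pos": [0,0,0],"roll": 5,"jaw": 50},
    {"delta_pos": [0,0,0],"roll": 5,"jaw": 50},
  ],
)

```text
time_s: 40.5
ee_pos: [419.2, 294.1, 239.8]
ee_rot: [180.0, 0.0, 3.3]
force: [-0.8, -0.4, -0.1]
gripper_width: 45.7
gripper_force: 0.0
```

```bash
python3 - <<'E'
from h import *
f=wgrab("w12");s=f["s"];print(s["ee_pos"],s["ee_rot"],s["time_s"])
# heights via depth: point cloud of wrist z_map
fl=200/np.tan(np.radians(f["fov_y"]/2));v,u=np.mgrid[0:400,0:640];d=np.stack([u-f["cx"],v-f["cy"]],-1).astype(float)
r=np.linalg.norm(d,axis=-1)+1e-9;th=r/fl;z=f["z_map"].astype(float)
C=np.dstack([d/r[...,None]*(np.tan(th)*z)[...,None],z]).reshape(-1,3)
W=C@f["Rwc"].T+f["c"];W=W[(z.ravel()>0)&(th.ravel()<1.3)]
def st(n,x,y,rad,lo,hi):
    m=(np.hypot(W[:,0]-x,W[:,1]-y)<rad)&(W[:,2]>lo)&(W[:,2]<hi);P=W[m]
    if len(P)<10: print(n,"none");return
    A=np.c_[P[:,:2]-P[:,:2].mean(0),np.ones(len(P))];k=np.linalg.lstsq(A,P[:,2],rcond=None)[0]
    print(n,len(P),"x",P[:,0].min().round(1),P[:,0].max().round(1),"y",P[:,1].min().round(1),P[:,1].max().round(1),"z",np.median(P[:,2]).round(1),"tilt",np.hypot(k[0],k[1]).round(3))
st("window",421,293,45,36,60); st("ring",579,227,35,24,40); st("adapter",574.7,294.6,25,23,40); st("rodcap",570.9,362.4,25,84,95); st("plate",421,293,60,10,22)
b=W[(np.abs(W[:,0]-574.7)<30)&(np.abs(W[:,1]-294.6)<34)&(W[:,2]>23)]
if len(b)>10:
    a=cv2.minAreaRect(b[:,:2].astype(np.float32));print(a)
E
```

```text
[419.23057373 294.11843194 239.81775334] [1.79989997e+02 1.02647708e-02 3.30306176e+00] 40.5
window 1935 x 389.8 450.7 y 262.4 322.4 z 42.6 tilt 0.006
ring 522 x 559.8 600.5 y 207.3 247.8 z 30.7 tilt 0.017
adapter 491 x 562.7 584.3 y 269.8 319.3 z 28.7 tilt 0.064
rodcap 289 x 561.6 582.1 y 352.1 373.1 z 91.0 tilt 0.081
plate 3471 x 366.5 476.1 y 238.1 347.5 z 17.1 tilt 0.003
((573.477294921875, 294.5303039550781), (20.39601707458496, 54.36825180053711), 3.4058754444122314)
```

Depth readings put every part within tolerance: window top 42 mm and level, ring 30, adapter 28 and aligned, rod cap 90. Handing in.

```bash
python3 -c "
from workcell import env
print(env.job_done())"
```

```text
the job is handed in; nothing more can be done
None
```

Both kits are made up and handed in at about 40 s of the 144 s; my last depth check put every part I could measure within tolerance (the square tray's ring is now under the window), but the hand-in returned no verdict.

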